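# Click the socket onto the bench driver

### The arm

A 6-joint arm with a two-finger parallel gripper is mounted at the origin on a cart in front of the work surface, level with it; the furniture and walls round the work are solid. World frame = base frame: x ahead of the robot, y to its left, z up, the work surface at z = 0. Lengths are in mm, angles in degrees, forces in N, time in s.
With the tool pointing down it reaches from about 300 to 850 mm from the base axis. Payload 4.2 kg.
Tool frame: the origin (TCP) lies on the centre line of the jaws, within the pads' length; the fingertips stand 14 mm ahead of it and the grasp point (between the pads) lies 5 mm behind it (env.finger_overhang is the z of the fingertips in the tool frame, in mm); z points along the fingers, y is the line along which they close (so a half turn about z gives the same grasp; the last joint's range is limited). The gripper opens to 91 mm and grips with 3 to 60 N. Pads are 32 mm wide; open, the fingers measure 118 mm over their backs; the gripper's body (76 mm by 178 mm) begins 60 mm behind the grasp point.
Start: joints at [-74.313, 18.312, 89.639, -0, 72.044, -1.146], TCP at [166.518, -550.376, 227.976] pointing down, gripper open.
Joint ranges: [-177.97, 177.97], [-48.28, 115.42], [12.27, 149.76], [-77.06, 257.06], [2.81, 150.46], [-146.56, 146.56]. Speed limits (degrees/s): [147.25, 147.25, 180, 180, 180, 180].

### API

Orientations are given as [roll, pitch, yaw] about the fixed x, y, z axes, in that order (R = Rz(yaw) Ry(pitch) Rx(roll)).
In Python, from workcell import sensors, viewer, env gives the robot as it stands. The module is installed in compiled form; this text tells all that it offers.
- The arm moves only by the tool step_arm, never from a script. Its argument "plan" is one flat list of numbers, 6 for each row, row after row: the shift along the tool's x, y, z in cm, then the turn, a rotation vector about the tool's x, y, z in rad. In form: [x, y, z, wx, wy, wz, x, y, z, wx, wy, wz, ...]. A call has 1 to 5 rows; each row shifts and turns the commanded pose from where the row before left it, along the tool's axes as they then stand; what a row does not reach is not made up. A row lasts 1/12 s, in which the tool goes at most 41.7 mm and 7.16 degrees, less where a joint would pass 70% of its speed; a pose out of reach is approached as far as the arm can. A call is refused whole if a number of a shift passes 4.17 or a number of a turn 0.125, either way. A call with a gripper value outside its range is refused whole. "hand" is the finger opening in cm, from 0 to 9.12, set as the call begins (left out, the last holds). The fingers move at their own pace and stop on an object; "newtons" is the grip in N (left out, the last holds). Time passes only in rows, so rows that do not move let the fingers close. It gives the time, the measured TCP pose, the force, the opening and the grip force at its end, in the units of the state.
- sensors.state(): the state, without advancing time (a new reading comes with each control period).
- viewer.grab_frame(name): name is "side" or "top" or "wrist"; returns a dict with "img" (384x512x3 uint8, red, green, blue), "fx", "fy", "cx", "cy" (pixels), "position" and "attitude" of the camera in the world. Camera axes: x right, y down, z forward; pixel columns grow to the right and rows downward; lengths in mm; the calibration is good to about 2 mm. A picture is of the moment at which its call begins. There is no depth.
- env.job_done(): hands the job in; it is judged then, once.
Trained networks look in a picture, given as the dict that the camera call returned (one of the last four; its "shot" number tells which), for a name from the list of things; names that differ only in an ending like _2 or _b are one class to them, and where a whole thing is asked for, a point or a joint stands for the part that bears it (a point fixed in the world has none). Each returns a list of dicts, best first, with "score" (0 to 1); they miss things now and then, are a little off and sometimes report something else, mostly with a low value. They report only what shows in the picture. A call takes as long as a camera call. They do not tell look-alikes from the thing itself.
- viewer.boxes_of(name, picture): "location" ([column, row] in pixels, amid what is visible of it).
- viewer.pinpoint(name, picture): "location" ([column, row] in pixels: a listed point, or the origin of a listed thing).
The state is a dict: "time_s": time; "qpos": joint angles; "qvel": joint speeds; "effort": joint torques, N m; "ee_pos": TCP position; "ee_rot": TCP orientation; "force": force on the tool from outside, world axes, zero at the start; "torque": the same for the moment, N m; "gripper_width": finger opening in mm; "gripper_force": force on a finger pad.
Only numpy, scipy, OpenCV 4.12 (cv2) and the standard library are available. Lean on these libraries where they do the work, as an engineer would, in place of code of your own. Each camera call takes 0.05 s, during which the arm holds its last target. There are 200 camera calls.

### The job

Fit the fat black socket, square hole down, onto the upright square drive of the blue bench driver: feel for the square by turning it, then press it fully home until the spring ball clicks in, never pressing so hard (about 30 N) that the sprung drive bottoms out. Before letting go, give it a light upward tug that lifts the sprung drive by about 2 mm without pulling the socket off, then leave it seated. Leave the slim chrome socket where it stands.

Things in the scene. Friction and masses are not known exactly. Their poses are not given: they have to be found in the camera images.
- black_socket: Loose black round socket, 44 mm across, 60 mm tall, 0.2-0.4 kg; grasp it round the outside. Origin: centre of its underside, z up. Underside: square hole 21 mm across flats, 26 mm deep, mouth chamfered 2 mm, flats facing the body's +-x and +-y. Each flat has a 9 mm window for the ball, 12.3 mm above the underside (pale discs outside). Hexagon recess on top
- chrome_socket: Loose slim bright chrome socket with a dark band, 32 mm across and 50 mm tall; origin at the centre of its underside. Not to be used: leave it where it stands
- driver_head: Fixed bench driver: grey base plate 110 x 110 x 12 mm and blue column 68 mm across and 46 mm high, bolted down. Origin: centre of the base's underside, on the drive's axis; z up
- drive_seat (a point): Centre of the top face of the driver's sprung steel collar (48 mm across), 66 mm above the bench at rest. The socket's underside rests on this face when fully home
- drive_tip (a point): Centre of the top of the upright square drive, 24 mm above the collar face. Square 19 mm across flats, top 3 mm tapered by 2.5 mm a side. It stands at any angle about the vertical, which is NOT reported (this point's axes do not turn with it); it turns only against a stiff friction, 0.25 N m. The hole goes over it when lined up within about 6 degrees; fits repeat every 90 degrees
- drive_float (a joint): Axial float of the collar, drive and ball together, m: 0 at rest, minus when pressed down, plus when pulled up; spring 3 N per mm, stops at -10 mm and +3 mm: never bottom it out. A seated socket's own weight lowers it by about 1 mm
- drive_ball (a joint): Spring ball, 9 mm across, in one side of the square, centre 12 mm above the collar; m: 0 = fully out (3.5 mm proud), 0.0036 = pushed in. The socket pushes it in at a push of about 12 to 18 N while sliding on; it snaps out into a window when the socket is home and then holds against a pull of about 9 N or more beyond the socket's weight
Mind the look-alikes: they are no part of the job. Of the things like the black_socket, leave any that is yellow; of the rest the larger one is meant. There is more than one size of the driver_head; the job needs the larger.

How it is judged (in metres and radians):
On the way, in this order (a step that is already met when the one before it is completed fails the run):
1. the black socket is pressed home on the square drive and the ball has clicked out into a window (z of black_socket in the frame of drive_seat below 0.003 m and horizontal distance between black_socket and drive_seat below 0.004 m and value of joint drive_ball below 0.0012 m and angle between black_socket's own z axis and vertical below 0.1 rad), for 0.1 s.
2. the clicked-in socket is tugged upward so that the sprung drive rises by more than 1.2 mm with it (value of joint drive_float above 0.0012 m and z of black_socket in the frame of drive_seat below 0.003 m and horizontal distance between black_socket and drive_seat below 0.004 m and value of joint drive_ball below 0.0015 m), for 0.1 s.
At the end, for the whole second after the job is handed in: The black socket stands upright on the square drive with its underside within 3 mm of the collar and within 4 mm of its axis, the ball is out in a window (reads under 1.2 mm), everything is at rest and the chrome socket is within 30 mm of its start (all of step 1 and linear speed of black_socket below 0.02 m/s and distance of chrome_socket from where it was at the start of the episode below 0.03 m); the robot touches nothing.
It fails at once if the sprung drive was pushed down more than 9.5 mm (about 28 N), to its bottom stop (value of joint drive_float below -0.0095 m).
It fails at once if the socket was jammed or struck against the driver, or the robot pressed on the driver, with more than 90 N (contact force between any of black_socket, the arm and driver_head above 90 N).
It fails at once if the chrome socket moved by more than 30 mm (distance of chrome_socket from where it was at the start of the episode above 0.03 m).
It also fails if it takes over 64 s, if anything falls off the work surface, if the arm or the gripper's body presses on something with over 40 N, if the wrist force passes 120 N, or if a joint passes its speed limit or range.

## Working session

There is one attempt and no reset: what is moved stays moved. The work goes in short steps, Python scripts to look and compute and a tool call to move; the robot and the scene stay as the last step left them, time stands still between calls to the robot, and variables do not carry over. Pictures are saved under pics/ and viewed, at most 10 in all, crops included, and the job is handed in when it is done.

Besides the shell and the picture viewer there is one more tool, called after "Emit:" in YAML: its name, and indented under it one key for each argument. step_arm: Moves the arm, as the interface text tells. Its arguments: {"type":"object","properties":{"plan":{"type":"array","items":{"type":"number"}},"hand":{"type":"number"},"newtons":{"type":"number"}},"required":["plan"]}

```bash
mkdir -p pics
cat > h.py <<'E'
import numpy as np, cv2
from scipy.spatial.transform import Rotation as R
from workcell import sensors, viewer, env
def att(f):
    a=np.array(f["attitude"],float)
    return a if a.shape==(3,3) else R.from_euler('xyz',a.ravel(),degrees=True).as_matrix()
def ray(f,uv):
    d=np.array([(uv[0]-f["cx"])/f["fx"],(uv[1]-f["cy"])/f["fy"],1.]); return np.array(f["position"],float),att(f)@d
def onz(f,uv,z):
    p,d=ray(f,uv); return p+d*(z-p[2])/d[2]
def proj(f,P):
    c=att(f).T@(np.array(P,float)-np.array(f["position"],float)); return [f["fx"]*c[0]/c[2]+f["cx"],f["fy"]*c[1]/c[2]+f["cy"]]
def save(f,n): cv2.imwrite("pics/"+n,f["img"][:,:,::-1])
E
python3 - <<'E'
from h import *
np.set_printoptions(precision=1,suppress=True)
ims=[]
for n in ("top","side"):
    f=viewer.grab_frame(n); ims.append(f["img"]); print(n,f["position"],f["attitude"],f["fx"],f["cx"],f["cy"])
    for k,z in (("black_socket",0),("chrome_socket",0),("driver_head",0),("drive_seat",66),("drive_tip",90)):
        for d in viewer.pinpoint(k,f): print(k,np.array(d["location"]),round(d["score"],2),onz(f,d["location"],z))
for n,i in zip(("top","side"),ims): cv2.imwrite(f"pics/{n}0.png",i[:,:,::-1])
a=np.hstack(ims); cv2.imwrite("pics/both.png",cv2.resize(a,(800,300),interpolation=cv2.INTER_AREA)[:,:,::-1])
print(env.finger_overhang,sensors.state())
E
```

```text
top [ 398.9  305.4 1460.9] [-174.6   -0.2  -88.5] 484.2379889197952 247.75939980302581 195.7873529404827
black_socket [326.7 219.9] 0.76 [471.3  62.9   0. ]
black_socket [303.8 229.3] 0.66 [441.2 131.6   0. ]
black_socket [306.5 187.1] 0.54 [569.3 125.4   0. ]
chrome_socket [327.2 162.9] 0.44 [645.3  63.3   0. ]
driver_head [165.2 241.9] 0.94 [392.5 547.1   0. ]
driver_head [267.9 199.8] 0.84 [527.5 241.7   0. ]
driver_head [266.4 192.8] 0.24 [548.7 246.8   0. ]
drive_seat [267.1 194.7] 0.63 [536.4 247.3  66. ]
drive_seat [327.8 220.6] 0.63 [466.1  70.7  66. ]
drive_seat [157.9 244.3] 0.47 [385.4 556.8  66. ]
drive_tip [157.6 241.1] 0.56 [394.6 553.7  90. ]
drive_tip [267.2 199.8] 0.48 [519.5 247.6  90. ]
side [ 273.5 -460.3  765.5] [-130.2   -0.6  -18. ] 420.2881708355141 242.92720602086442 183.57838892554858
black_socket [250.9 286.2] 0.77 [469.8  62.2   0. ]
black_socket [229.4 261.7] 0.66 [444.4 141.6   0. ]
black_socket [277.8 256.1] 0.62 [557.4 123.5   0. ]
chrome_socket [322.8 266.8] 0.72 [644.2  63.1   0. ]
driver_head [174.8 164. ] 0.75 [394.8 544.6   0. ]
driver_head [249.5 223.6] 0.65 [528.  243.9   0. ]
drive_seat [251.5 198.9] 0.84 [538.  262.2  66. ]
drive_seat [173.4 150.6] 0.43 [392.5 520.5  66. ]
drive_tip [253.3 193. ] 0.52 [540.  256.3  90. ]
drive_tip [172.5 144.4] 0.46 [391.6 516.8  90. ]
14.0 {'time_s': 0.6, 'qpos': array([-74.3,  18.3,  89.6,  -0. ,  72. ,  -1.1]), 'qvel': array([-0. , -0. , -0.1, -0. , -0. ,  0.1]), 'effort': array([ -0. , -41.2, -23.2,   0.1,   0. ,   0. ]), 'ee_pos': array([ 166.5, -550.4,  228. ]), 'ee_rot': array([180. ,   0. ,  16.8]), 'force': array([ 0. , -0.7, -0.1]), 'torque': array([-0.,  0.,  0.]), 'gripper_force': 0.0, 'gripper_width': 91.55296391819375}
```

View pics/top0.png

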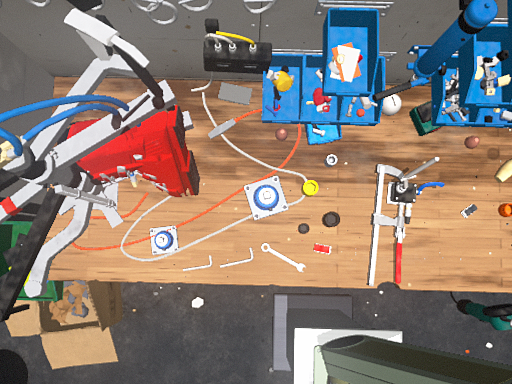

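View pics/side0.png

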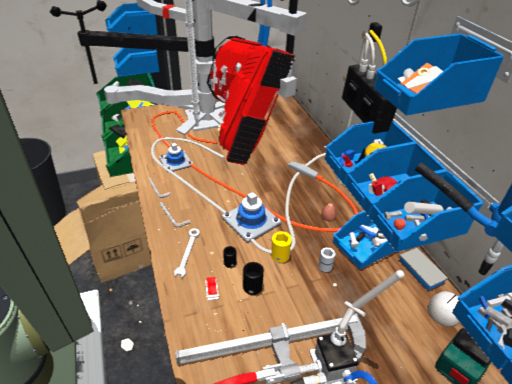

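The top view shows three socket look-alikes: a large black one at (330,219), a small black one at (304,229) and a yellow one at (310,187). Chrome is at (331,160). The drivers are a large one at (267,197) and a small one at (164,239). I choose the black socket at (330,219) and the driver at (267,197), and will check both in one crop.

Run:
```python
from h import *
np.set_printoptions(precision=1,suppress=True)
t=cv2.imread("pics/top0.png"); s=cv2.imread("pics/side0.png")
a=cv2.resize(t[160:260,240:340],(400,400),interpolation=cv2.INTER_CUBIC)
b=cv2.resize(s[190:300,210:320],(400,400),interpolation=cv2.INTER_CUBIC)
cv2.imwrite("pics/crop.png",np.hstack([a,b]))
ft=viewer.grab_frame("top");fs=viewer.grab_frame("side")
def tri(u,v):
    p,d=ray(ft,u);q,e=ray(fs,v);k=np.linalg.lstsq(np.c_[d,-e],q-p,rcond=None)[0];A=p+d*k[0];B=q+e*k[1];return (A+B)/2,np.linalg.norm(A-B)
print("handle tip",tri((437,158),(401,272)))
print("socket top",tri((331.5,219),(253.5,266)), "tip",tri((266,196),(251,195)))
```

```text
handle tip (array([ 619.1, -165.3,  270.5]), np.float64(0.7031177456909163))
socket top (array([472. ,  60.5,  70.4]), np.float64(2.5241326534706126)) tip (array([531.2, 251. ,  90.1]), np.float64(2.0472451777192138))
```

View pics/crop.png

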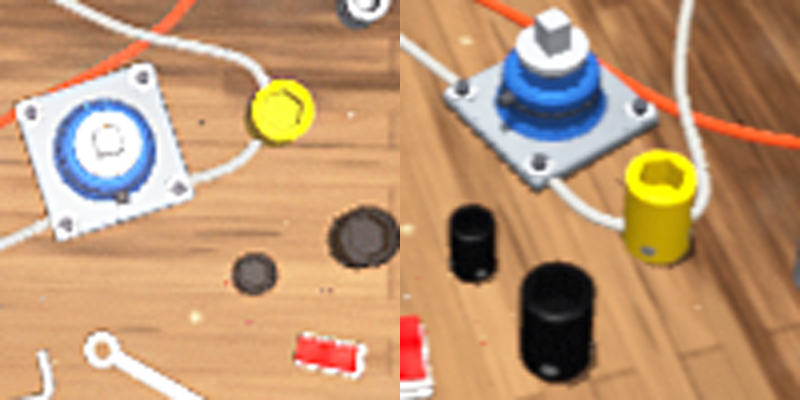

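The crop confirms both: the large black socket is at top (331,219) / side (253,280), with a pale window disc facing the side camera at side (251,292). The large driver is at top (267,197). Next I plan the approach.

```bash
cat >> h.py <<'E'
def rows(start,goal,n,dec=2):
    """start/goal (x,y,z mm,yaw deg), tool down. straight line, n rows"""
    s,g=np.array(start,float),np.array(goal,float); out=[]; c=s.copy()
    for i in range(1,n+1):
        t=s+(g-s)*i/n; y=np.radians(c[3]); d=(t-c)
        r=[d[0]*np.cos(y)+d[1]*np.sin(y), d[0]*np.sin(y)-d[1]*np.cos(y), -d[2]]
        r=np.round(np.array(r)/10,dec); w=np.round(-np.radians(d[3]),3)
        x=r*10; c=c+np.array([x[0]*np.cos(y)+x[1]*np.sin(y), x[0]*np.sin(y)-x[1]*np.cos(y), -x[2], -np.degrees(w)])
        out+=[*r.tolist(),0,0,float(w)]
    for k in range(0,len(out),30): print(str([0 if v==0 else v for v in out[k:k+30]]).replace(" ",""))
    print("end",c.round(2))
E
python3 - <<'E'
from h import *
rows((166.5,-550.4,228,16.8),(470,120,300,96),20)
E
```

```text
[2.42,-2.77,-0.36,0,0,-0.069,2.61,-2.6,-0.36,0,0,-0.069,2.78,-2.41,-0.36,0,0,-0.069,2.94,-2.21,-0.36,0,0,-0.069,3.08,-2.01,-0.36,0,0,-0.07]
[3.22,-1.78,-0.36,0,0,-0.069,3.33,-1.56,-0.36,0,0,-0.069,3.44,-1.33,-0.36,0,0,-0.069,3.51,-1.08,-0.36,0,0,-0.069,3.58,-0.84,-0.36,0,0,-0.069]
[3.63,-0.59,-0.36,0,0,-0.069,3.67,-0.34,-0.36,0,0,-0.069,3.68,-0.09,-0.36,0,0,-0.069,3.67,0.17,-0.36,0,0,-0.07,3.66,0.42,-0.36,0,0,-0.069]
[3.62,0.68,-0.36,0,0,-0.069,3.56,0.92,-0.36,0,0,-0.069,3.49,1.17,-0.36,0,0,-0.069,3.4,1.4,-0.36,0,0,-0.069,3.29,1.63,-0.36,0,0,-0.069]
end [469.96 119.95 300.    95.98]
```

Emit:
step_arm:
  plan: [2.42,-2.77,-0.36,0,0,-0.069,2.61,-2.6,-0.36,0,0,-0.069,2.78,-2.41,-0.36,0,0,-0.069,2.94,-2.21,-0.36,0,0,-0.069,3.08,-2.01,-0.36,0,0,-0.07]

```text
time_s: 1.12
ee_pos: [242.6, -381.2, 246.1]
ee_rot: [180.0, -0.0, 36.8]
force: [1.5, 0.5, 1.1]
gripper_width: 91.2
gripper_force: 0.0
```

Emit:
step_arm:
  plan: [3.22,-1.78,-0.36,0,0,-0.069,3.33,-1.56,-0.36,0,0,-0.069,3.44,-1.33,-0.36,0,0,-0.069,3.51,-1.08,-0.36,0,0,-0.069,3.58,-0.84,-0.36,0,0,-0.069]

```text
time_s: 1.53
ee_pos: [318.3, -213.5, 264.4]
ee_rot: [179.9, 0.0, 56.6]
force: [0.6, -0.7, -0.9]
gripper_width: 91.3
gripper_force: 0.0
```

Emit:
step_arm:
  plan: [3.63,-0.59,-0.36,0,0,-0.069,3.67,-0.34,-0.36,0,0,-0.069,3.68,-0.09,-0.36,0,0,-0.069,3.67,0.17,-0.36,0,0,-0.07,3.66,0.42,-0.36,0,0,-0.069]

```text
time_s: 1.95
ee_pos: [394.1, -45.6, 282.5]
ee_rot: [179.9, 0.0, 76.5]
force: [0.5, -0.9, -0.2]
gripper_width: 91.5
gripper_force: 0.0
```

Emit:
step_arm:
  plan: [3.62,0.68,-0.36,0,0,-0.069,3.56,0.92,-0.36,0,0,-0.069,3.49,1.17,-0.36,0,0,-0.069,3.4,1.4,-0.36,0,0,-0.069,3.29,1.63,-0.36,0,0,-0.069]
  hand: 7

```text
time_s: 2.37
ee_pos: [469.9, 122.1, 300.3]
ee_rot: [180.0, 0.0, 96.2]
force: [0.7, -0.3, 0.5]
gripper_width: 70.1
gripper_force: 0.0
```

Run:
```python
from h import *
np.set_printoptions(precision=1,suppress=True)
f=viewer.grab_frame("wrist"); save(f,"w1.png"); s=sensors.state()
print(s["time_s"],s["ee_pos"],s["ee_rot"],s["force"],"cam",f["position"],f["attitude"],f["fx"],f["cx"],f["cy"])
for k,z in (("black_socket",0),("driver_head",0),("drive_seat",66),("drive_tip",90)):
    for d in viewer.pinpoint(k,f): print(k,np.array(d["location"]),round(d["score"],2),onz(f,d["location"],z))
```

```text
2.4167 [473.2 127.7 300.5] [179.7  -0.3  96.5] [3.7 5.1 1.2] cam [461.1 204.6 457.9] [162.9  -0.1   6.2] 278.25980667947454 255.54670515761066 192.07125306636595
black_socket [314.  162.6] 0.96 [568.3 126.6   0. ]
black_socket [253.9 192.6] 0.95 [474.2  63.7   0. ]
black_socket [239.  146.3] 0.76 [441.5 140.    0. ]
driver_head [301.7  78.8] 0.76 [527.4 252.9   0. ]
drive_seat [315.5  75.1] 0.68 [535.1 252.3  66. ]
drive_tip [317.8  76. ] 0.86 [533.5 248.7  90. ]
```

View pics/w1.png

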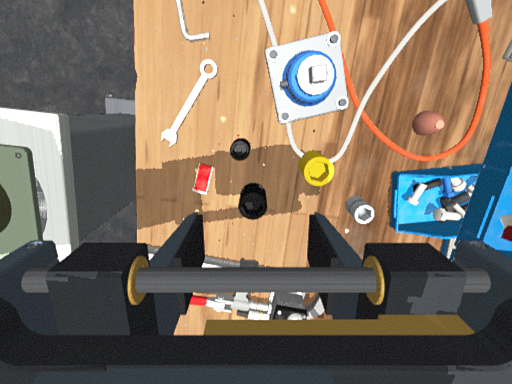

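The wrist view shows the driver at (310,78) with its square drive at (318,74), and the big black socket at (253,200). Small black is at (240,149), yellow at (319,169) and chrome at (361,208). The arm was still settling, so I measure again at rest.

Run:
```python
from h import *
np.set_printoptions(precision=1,suppress=True)
f=viewer.grab_frame("wrist"); f=viewer.grab_frame("wrist"); save(f,"w2.png"); s=sensors.state()
print(s["ee_pos"],s["ee_rot"],"cam",f["position"],f["attitude"])
for k,z in (("black_socket",0),("driver_head",0),("drive_seat",66),("drive_tip",90)):
    for d in viewer.pinpoint(k,f)[:3]: print(k,np.array(d["location"]),round(d["score"],2),onz(f,d["location"],z))
im=f["img"][:,:,::-1]; sd=cv2.imread("pics/side0.png")
def crop(im,c,r,k): c=np.array(c).astype(int); return cv2.resize(im[max(c[1]-r,0):c[1]+r,c[0]-r:c[0]+r],(k,k),interpolation=cv2.INTER_CUBIC)
p=proj(f,(531,248,90)); q=proj(f,(471,63,30)); print("crop centres",p,q)
a=crop(im,p,25,400); b=crop(im,q,25,400)
b=cv2.convertScaleAbs(b,alpha=2.2,beta=30)
cv2.imwrite("pics/c2.png",np.hstack([a,b]))
# disc azimuth from the side view
fs=viewer.grab_frame("side"); im=fs["img"]; c=[253,280]; w=im[262:306,236:272].astype(int); g=w.sum(2)
m=((g>200)&(w.std(2)<25)&(np.arange(262,306)[:,None]>283)).astype(np.uint8)
n,l,st,ce=cv2.connectedComponentsWithStats(m); print([(st[i][4],ce[i]+[236,262]) for i in range(1,n)])
for a in range(-130,-20,10):
    P=np.array([471.5,63,12.3])+22*np.array([np.cos(np.radians(a)),np.sin(np.radians(a)),0]); print(a,np.array(proj(fs,P)))
```

```text
[469.  119.  299.9] [-180.     0.    95.9] cam [460.8 201.9 457.4] [162.9   0.    6. ]
black_socket [252.2 191. ] 0.98 [469.4  63.3   0. ]
black_socket [243.1 143.5] 0.94 [446.5 142.4   0. ]
black_socket [314.7 160.3] 0.78 [567.3 127.1   0. ]
driver_head [306.1  76.2] 0.87 [532.8 253.8   0. ]
drive_seat [314.5  70.2] 0.68 [532.1 254.6  66. ]
drive_seat [307.4  76.8] 0.33 [524.2 245.8  66. ]
drive_tip [317.9  70.5] 0.74 [531.9 251.4  90. ]
crop centres [np.float64(316.70965915109565), np.float64(73.44891435920424)] [np.float64(252.9657590604156), np.float64(196.6801182639533)]
[(np.int32(5), array([242., 286.])), (np.int32(9), array([262.6, 286.6])), (np.int32(2), array([243.5, 290.5])), (np.int32(8), array([250.5, 291.5])), (np.int32(43), array([264.3, 294.3])), (np.int32(3), array([259.3, 300. ])), (np.int32(2), array([240.5, 300. ])), (np.int32(1), array([245., 305.])), (np.int32(1), array([252., 305.]))]
-130 [247.9 290.1]
-120 [249.6 290.6]
-110 [251.4 290.8]
-100 [253.2 290.7]
-90 [255.  290.4]
-80 [256.6 289.8]
-70 [258.1 289. ]
-60 [259.4 288. ]
-50 [260.4 286.8]
-40 [261.1 285.5]
-30 [261.6 284.1]
```

View pics/c2.png

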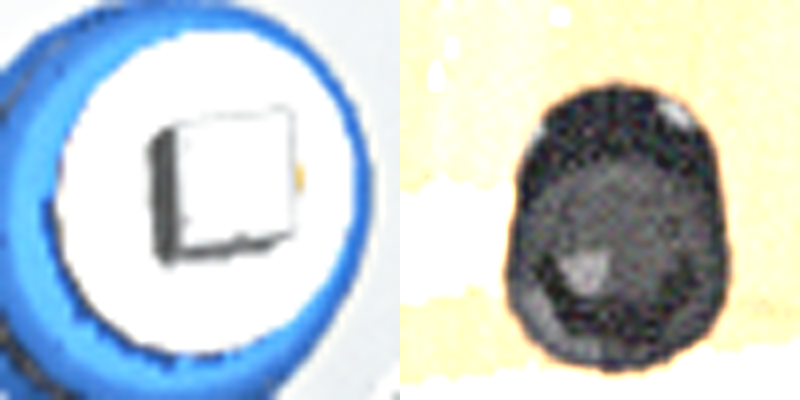

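Run:
```python
from h import *
rows((469,119,299.9,95.9),(470.2,62.8,110),6) if 0 else None
rows((469,119,299.9,95.9),(470.2,62.8,115,96),5)
rows((470.2,62.8,115,96),(470.2,62.8,35,96),5)
```

```text
[-1.12,-0.09,3.7,0,0,0,-1.12,-0.09,3.7,0,0,-0.001,-1.12,-0.1,3.69,0,0,0,-1.12,-0.09,3.7,0,0,0,-1.12,-0.09,3.7,0,0,-0.001]
end [470.21  62.82 115.    96.01]
[0,0,1.6,0,0,0,0,0,1.6,0,0,0,0,0,1.6,0,0,0,0,0,1.6,0,0,0,0,0,1.6,0,0,0]
end [470.2  62.8  35.   96. ]
```

Emit:
step_arm:
  plan: [-1.12,-0.09,3.7,0,0,0,-1.12,-0.09,3.7,0,0,0,-1.12,-0.1,3.69,0,0,0,-1.12,-0.09,3.7,0,0,0,-1.12,-0.09,3.7,0,0,0]
  hand: 7

```text
time_s: 3.38
ee_pos: [470.7, 63.1, 113.9]
ee_rot: [179.9, 0.0, 96.0]
force: [1.5, 0.8, -0.7]
gripper_width: 70.5
gripper_force: 0.0
```

Emit:
step_arm:
  plan: [0,0,1.6,0,0,0,0,0,1.6,0,0,0,0,0,1.6,0,0,0,0,0,1.6,0,0,0,0,0,0,0,0,0]

```text
time_s: 3.8
ee_pos: [468.9, 63.3, 48.7]
ee_rot: [-179.7, 0.0, 96.0]
force: [-0.7, 1.0, -0.6]
gripper_width: 69.6
gripper_force: 0.0
```

Run:
```python
from h import *
np.set_printoptions(precision=1,suppress=True)
f=viewer.grab_frame("wrist"); f=viewer.grab_frame("wrist"); s=sensors.state(); print(s["ee_pos"],s["ee_rot"],s["force"])
for d in viewer.pinpoint("black_socket",f)[:3]: print(np.array(d["location"]),round(d["score"],2),onz(f,d["location"],0))
for d in viewer.boxes_of("black_socket",f)[:3]: print("box",np.array(d["location"]),round(d["score"],2),onz(f,d["location"],30))
save(f,"w3.png")
```

```text
[470.8  63.7  51.1] [-180.    0.   96.] [ 0.2 -0.4 -0.1]
[229.5 112.7] 0.9 [443.3 140.    0. ]
[388. 151.] 0.74 [563.  124.9   0. ]
[258.8 217.7] 0.62 [472.9  61.5   0. ]
box [424.5 158.5] 0.98 [572.9 125.7  30. ]
box [223.7 115.7] 0.93 [442.6 138.7  30. ]
box [259.3 236.7] 0.9 [473.3  59.5  30. ]
```

View pics/w3.png

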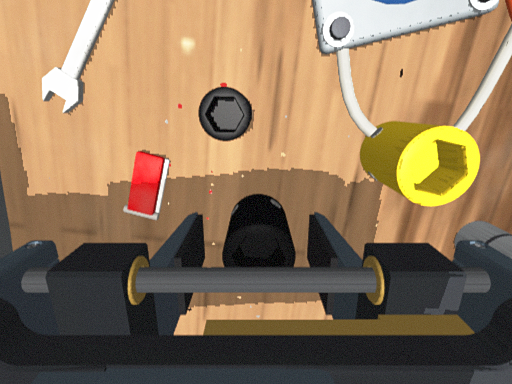

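The socket stands between the jaws, centred at column 259, so I lower the last 16 mm and close.

Emit:
step_arm:
  plan: [0,0,0.8,0,0,0,0,0,0.8,0,0,0,0,0,0,0,0,0]

```text
time_s: 4.25
ee_pos: [469.9, 63.9, 34.0]
ee_rot: [-179.9, 0.0, 96.0]
force: [-0.3, -0.4, 0.1]
gripper_width: 69.8
gripper_force: 0.0
```

Emit:
step_arm:
  plan: [0,0,0,0,0,0,0,0,0,0,0,0,0,0,0,0,0,0,0,0,0,0,0,0,0,0,0,0,0,0]
  hand: 3
  newtons: 45

```text
time_s: 4.67
ee_pos: [471.2, 64.0, 35.2]
ee_rot: [180.0, 0.0, 96.0]
force: [0.1, -0.0, 0.3]
gripper_width: 43.2
gripper_force: 45.0
```

Emit:
step_arm:
  plan: [0,0,0,0,0,0,0,0,0,0,0,0,0,0,0,0,0,0]

```text
time_s: 4.92
ee_pos: [471.2, 64.0, 35.2]
ee_rot: [180.0, 0.0, 96.0]
force: [-0.1, -0.9, 1.3]
gripper_width: 43.4
gripper_force: 45.0
```

Run:
```python
from h import *
rows((470.5,63.8,115,96),(538,175,180,96),5)
```

```text
[2.07,1.58,-1.3,0,0,0,2.07,1.57,-1.3,0,0,0,2.07,1.58,-1.3,0,0,0,2.07,1.57,-1.3,0,0,0,2.07,1.58,-1.3,0,0,0]
end [538.05 174.97 180.    96.  ]
```

Emit:
step_arm:
  plan: [0,0,-1,0,0,0,0,0,-3.5,0,0,0,0,0,-3.5,0,0,0]

```text
time_s: 5.17
ee_pos: [468.6, 63.7, 114.1]
ee_rot: [-179.6, 0.0, 96.0]
force: [1.1, 0.1, -1.9]
gripper_width: 43.6
gripper_force: 45.0
```

Emit:
step_arm:
  plan: [2.07,1.58,-1.3,0,0,0,2.07,1.57,-1.3,0,0,0,2.07,1.58,-1.3,0,0,0,2.07,1.57,-1.3,0,0,0,2.07,1.58,-1.3,0,0,0]

```text
time_s: 5.58
ee_pos: [538.0, 176.0, 180.0]
ee_rot: [-179.9, 0.0, 96.0]
force: [0.3, -0.8, -3.0]
gripper_width: 43.5
gripper_force: 45.0
```

Emit:
step_arm:
  plan: [0,0,0,0,0,0,0,0,0,0,0,0,0,0,0,0,0,0]

```text
time_s: 5.83
ee_pos: [537.1, 174.6, 178.8]
ee_rot: [-179.8, 0.1, 96.0]
force: [-0.3, -0.6, -3.1]
gripper_width: 43.3
gripper_force: 45.0
```

Run:
```python
from h import *
np.set_printoptions(precision=1,suppress=True)
f=viewer.grab_frame("wrist"); f=viewer.grab_frame("wrist"); s=sensors.state(); print(s["ee_pos"],s["ee_rot"],s["force"],"cam",f["position"],f["attitude"])
for k,z in (("driver_head",0),("drive_seat",66),("drive_tip",90)):
    for d in viewer.pinpoint(k,f)[:2]: print(k,np.array(d["location"]),round(d["score"],2),onz(f,d["location"],z))
p=np.array(proj(f,(531,248,90))).astype(int); print("crop centre",p)
cv2.imwrite("pics/w4full.png",f["img"][:,:,::-1])
r=45; a=cv2.resize(f["img"][p[1]-r:p[1]+r,p[0]-r:p[0]+r],(540,540),interpolation=cv2.INTER_CUBIC)
# contrast stretch of highlights
a=np.clip((a.astype(float)-60)*1.3,0,255).astype(np.uint8)
cv2.imwrite("pics/c4.png",a[:,:,::-1])
```

```text
[537.1 174.2 178.9] [-179.8    0.1   96. ] [-0.6 -0.2 -3.6] cam [529.1 257.  336.3] [162.9   0.2   6. ]
driver_head [261.2 111.7] 0.81 [535.3 251.8   0. ]
drive_seat [261.7 112.3] 0.65 [534.6 252.3  66. ]
drive_tip [259.3 114.2] 0.92 [532.2 251.   90. ]
crop centre [257 117]
```

View pics/c4.png

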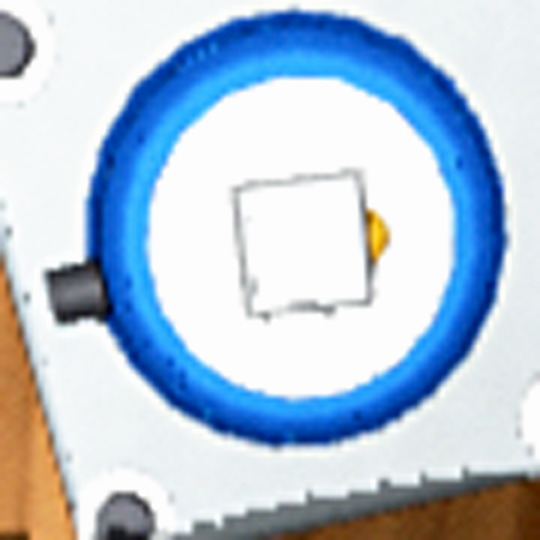

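The drive square is clear: crop corners are about (236,187), (359,170), (371,301), (249,315). The gold ball is on its right side at (376,237), and the collar circle is centred near (303,238). Next I compute the drive angle and axis, and scan the held socket for its window discs.

Run:
```python
from h import *
np.set_printoptions(precision=1,suppress=True)
f=viewer.grab_frame("wrist"); s=sensors.state(); T=np.array(s["ee_pos"])
o=np.array([212,72]); c=[np.array(p)/6+o-0.4 for p in ((236,187),(359,170),(371,301),(249,315))]
W=np.array([onz(f,p,87)[:2] for p in c]); print(W)
for i in range(4):
    d=W[(i+1)%4]-W[i]; print("edge",np.linalg.norm(d),np.degrees(np.arctan2(d[1],d[0]))%90)
print("sq centre",W.mean(0))
g=f["img"].astype(int); m=((g.min(2)>215)).astype(np.uint8)
b=((g[:,:,2]-g[:,:,0])>60).astype(np.uint8); b[:60]=0;b[170:]=0;b[:,:215]=0;b[:,310:]=0
n,l,st,ce=cv2.connectedComponentsWithStats(b); k=1+np.argmax(st[1:,4])
cs,h=cv2.findContours((l==k).astype(np.uint8),cv2.RETR_CCOMP,cv2.CHAIN_APPROX_NONE)
for q in cs:
    if len(q)>60:
        e=cv2.fitEllipse(q); print("ellipse",e,"z66",onz(f,e[0],66)[:2],"z58",onz(f,e[0],58)[:2])
# held socket
best=[]
gray=g.sum(2)/3
off=np.array([0,0,-35.])
rowsx=[]
for a in range(0,190,4):
    P=T+off+np.array([22*np.cos(np.radians(a)),22*np.sin(np.radians(a)),12.3]); u=proj(f,P)
    v=cv2.getRectSubPix(f["img"],(3,3),tuple(map(float,u))).mean(); rowsx.append((a,round(u[0]),round(u[1]),round(float(v))))
print(rowsx)
q=np.array(proj(f,T+off+[0,0,20])).astype(int); print(q)
r=40; a=cv2.resize(f["img"][q[1]-r:q[1]+r,q[0]-r:q[0]+r],(480,480),interpolation=cv2.INTER_CUBIC)
cv2.imwrite("pics/c5.png",cv2.convertScaleAbs(a,alpha=2,beta=20)[:,:,::-1])
```

```text
[[525.2 259.7]
 [542.4 263.8]
 [546.3 246. ]
 [528.9 242.2]]
edge 17.661315108947868 13.46074593144832
edge 18.208056951205602 12.428536007964453
edge 17.860479879684068 12.340746888143428
edge 17.863673676168798 11.780597927550403
sq centre [535.7 252.9]
ellipse ((259.8182067871094, 109.60359954833984), (68.70863342285156, 71.4617919921875), 179.0659637451172) z66 [533.7 254.7] z58 [533.8 254.6]
ellipse ((260.3865661621094, 111.10384368896484), (51.750858306884766, 54.3137092590332), 3.328174352645874) z66 [534.4 253.4] z58 [534.5 253.3]
[(0, 286, 232, 46), (4, 286, 230, 86), (8, 286, 228, 119), (12, 286, 226, 138), (16, 286, 224, 151), (20, 286, 222, 149), (24, 285, 220, 124), (28, 285, 219, 89), (32, 284, 217, 80), (36, 283, 215, 83), (40, 282, 213, 78), (44, 280, 211, 72), (48, 279, 210, 72), (52, 277, 208, 74), (56, 276, 207, 72), (60, 274, 206, 69), (64, 272, 204, 68), (68, 270, 203, 62), (72, 268, 202, 61), (76, 266, 202, 65), (80, 264, 201, 71), (84, 262, 201, 68), (88, 260, 200, 72), (92, 258, 200, 61), (96, 255, 200, 78), (100, 253, 200, 152), (104, 251, 200, 160), (108, 249, 201, 158), (112, 246, 201, 99), (116, 244, 202, 79), (120, 242, 202, 81), (124, 240, 203, 88), (128, 238, 204, 87), (132, 236, 206, 87), (136, 235, 207, 97), (140, 233, 208, 95), (144, 232, 210, 92), (148, 230, 211, 93), (152, 229, 213, 99), (156, 228, 215, 139), (160, 227, 217, 171), (164, 226, 219, 172), (168, 225, 220, 172), (172, 225, 222, 177), (176, 224, 224, 175), (180, 224, 226, 163), (184, 224, 228, 144), (188, 224, 230, 108)]
[255 234]
```

View pics/c5.png

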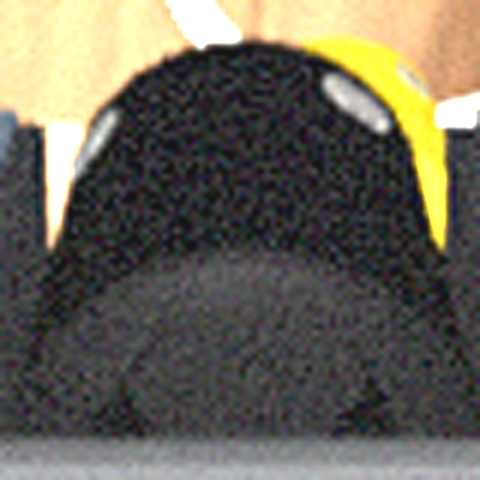

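The held socket shows window discs at pixels (274.5,211) and (231.7,217.8).

Run:
```python
from h import *
from scipy.optimize import least_squares
np.set_printoptions(precision=1,suppress=True)
f=viewer.grab_frame("wrist"); s=sensors.state(); T=np.array(s["ee_pos"]);print(T,s["ee_rot"])
D=[(274.5-.4,211-.4),(231.7-.4,217.8-.4)]
for h in (33,35,37):
    z=T[2]-h+12.3; A,B=[onz(f,u,z)[:2] for u in D]
    d=B-A; print(h,A,B,"chord",np.linalg.norm(d),"(31.1) yaw",np.degrees(np.arctan2(d[1],d[0]))-135, "centre",(A+B)/2-22/np.sqrt(2)*np.array([-d[1],d[0]])/np.linalg.norm(d)*-1*-1 )
r=least_squares(lambda p:np.ravel([np.array(proj(f,[p[0]+22*np.cos(p[2]+k),p[1]+22*np.sin(p[2]+k),T[2]-35+12.3]))-D[i] for i,k in enumerate((0,np.pi/2))]),[*T[:2],1.1])
print("fit",r.x[:2],np.degrees(r.x[2]),"res",r.fun,"rel tool",r.x[:2]-T[:2])
print("seen at grasp: jaw line check")
```

```text
[538.1 174.6 179.9] [-180.    0.   96.]
33 [549.4 190.8] [520.7 182.8] chord 29.820247218326262 (31.1) yaw -299.3593426640289 centre [530.9 201.8]
35 [549.6 190. ] [520.6 181.9] chord 30.15495354505924 (31.1) yaw -299.3593426640289 centre [530.9 201. ]
37 [549.9 189.3] [520.5 181.1] chord 30.489659871792217 (31.1) yaw -299.35934266402876 centre [531.  200.2]
fit [539.3 171. ] 60.692238794125494 res [ 0.7 -0.1 -0.7  0.1] rel tool [ 1.2 -3.6]
seen at grasp: jaw line check
```

Run:
```python
from h import *
rows((537.5,174.5,180,96),(585,205,145,137),8)
f=viewer.grab_frame("top"); print("top ring",onz(f,(266.5,197),60));
```

```text
[0.32,0.63,0.44,0,0,-0.089,0.26,0.66,0.43,0,0,-0.09,0.2,0.67,0.44,0,0,-0.089,0.14,0.69,0.44,0,0,-0.09,0.07,0.71,0.44,0,0,-0.089]
[0.02,0.7,0.43,0,0,-0.09,-0.05,0.7,0.44,0,0,-0.089,-0.12,0.7,0.44,0,0,-0.09]
end [585.01 204.98 145.   137.02]
top ring [530.25080856 248.59942654  60.        ]
```

Emit:
step_arm:
  plan: [0.32,0.63,0.44,0,0,-0.089,0.26,0.66,0.43,0,0,-0.09,0.2,0.67,0.44,0,0,-0.089,0.14,0.69,0.44,0,0,-0.09,0.07,0.71,0.44,0,0,-0.089]

```text
time_s: 6.65
ee_pos: [568.3, 194.2, 157.9]
ee_rot: [-180.0, 0.0, 121.9]
force: [0.5, -0.0, -2.9]
gripper_width: 43.1
gripper_force: 45.0
```

Emit:
step_arm:
  plan: [0.02,0.7,0.43,0,0,-0.09,-0.05,0.7,0.44,0,0,-0.089,-0.12,0.7,0.44,0,0,-0.09,0,0,0,0,0,0,0,0,0,0,0,0]

```text
time_s: 7.07
ee_pos: [585.7, 205.5, 144.6]
ee_rot: [-179.9, -0.0, 136.9]
force: [-0.1, -0.2, -3.1]
gripper_width: 43.6
gripper_force: 45.0
```

Run:
```python
from h import *
np.set_printoptions(precision=1,suppress=True)
f=viewer.grab_frame("wrist"); f=viewer.grab_frame("wrist"); s=sensors.state(); T=np.array(s["ee_pos"]); print(T,s["ee_rot"],s["force"],"cam",f["position"],f["attitude"])
for d in viewer.pinpoint("drive_tip",f)[:2]: print(np.array(d["location"]),round(d["score"],2),onz(f,d["location"],90))
p=np.array(proj(f,(534.5,253,80))).astype(int); q=np.array(proj(f,T+[0,0,-15])).astype(int); print("crop centres",p,q)
def crop(c,r,g,b): return np.clip((cv2.resize(f["img"][c[1]-r:c[1]+r,c[0]-r:c[0]+r],(400,400),interpolation=cv2.INTER_CUBIC).astype(float)+b)*g,0,255).astype(np.uint8)
cv2.imwrite("pics/c6.png",np.hstack([crop(p,50,1.3,-60),crop(q,40,2,10)])[:,:,::-1])
g=f["img"].astype(int); b=((g[:,:,2]-g[:,:,0])>60).astype(np.uint8); M=np.zeros_like(b); M[max(p[1]-60,0):p[1]+60,p[0]-60:p[0]+60]=1; b*=M
n,l,st,ce=cv2.connectedComponentsWithStats(b); k=1+np.argmax(st[1:,4])
for c in cv2.findContours((l==k).astype(np.uint8),cv2.RETR_CCOMP,cv2.CHAIN_APPROX_NONE)[0]:
    if len(c)>60: e=cv2.fitEllipse(c); print("ellipse",e,onz(f,e[0],66)[:2])
```

```text
[585.6 205.4 145.2] [-180.    -0.   136.9] [-0.4  0.2 -2.1] cam [525.2 262.  302.6] [162.9   0.   46.9]
[250.2 129.2] 0.84 [534.2 248.   90. ]
crop centres [255 124] [255 234]
ellipse ((255.36500549316406, 118.74085998535156), (76.26009368896484, 78.6207275390625), 6.5971598625183105) [531.9 255.4]
ellipse ((255.0803985595703, 122.41571807861328), (58.3432502746582, 60.633487701416016), 1.0190638303756714) [533.9 253.2]
```

View pics/c6.png

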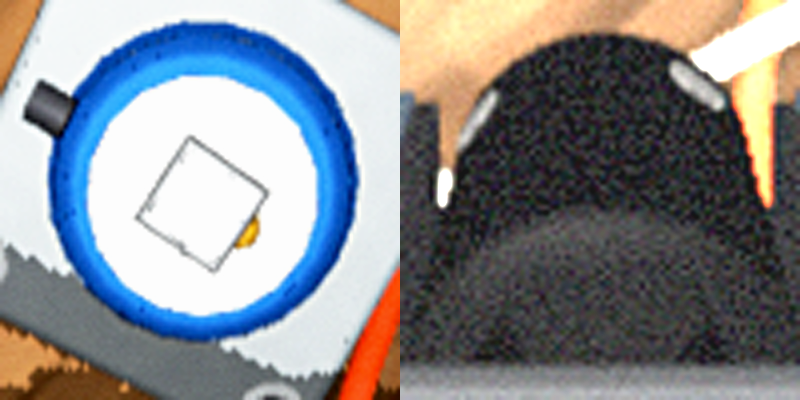

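The drive square's corners here are at crop (190,137), (268,193), (215,270), (137,216). The socket discs are at crop (297,84) and (77,119) in the right half.

Run:
```python
from h import *
from scipy.optimize import least_squares
np.set_printoptions(precision=1,suppress=True)
f=viewer.grab_frame("wrist"); T=np.array(sensors.state()["ee_pos"]); T[2]=145; print(T)
C=[np.array(p)/4+[205,74]-.4 for p in ((190,137),(268,193),(215,270),(137,216))]
for z in (87,90):
    W=np.array([onz(f,p,z)[:2] for p in C]); d=np.roll(W,-1,0)-W
    print(z,"sq",W.mean(0),"len",np.linalg.norm(d,axis=1),"ang",np.degrees(np.arctan2(d[:,1],d[:,0]))%90)
D=[np.array(p)/5+[215,194]-.4 for p in ((297,84),(77,119))]
for h in (33,35,37):
    r=least_squares(lambda p:np.ravel([np.array(proj(f,[p[0]+22*np.cos(p[2]+k),p[1]+22*np.sin(p[2]+k),T[2]-h+12.3]))-D[i] for i,k in enumerate((0,np.pi/2))]),[*T[:2],1.9])
    print(h,"socket",r.x[:2],np.degrees(r.x[2]),r.fun,"rel tool",r.x[:2]-T[:2])
```

```text
[585.7 205.4 145. ]
87 sq [534.6 252.8] len [17.8 17.5 17.9 17.5] ang [12.4 12.3 12.6 11.8]
90 sq [534.4 253. ] len [17.6 17.2 17.7 17.3] ang [12.4 12.3 12.6 11.8]
33 socket [588.  203.4] 101.64420875341779 [ 0.3 -0.  -0.3  0.1] rel tool [ 2.4 -2.1]
35 socket [588.6 202.8] 101.6256722206128 [ 0. -0. -0.  0.] rel tool [ 2.9 -2.6]
37 socket [589.2 202.3] 101.60760831037945 [-0.2  0.   0.2 -0. ] rel tool [ 3.5 -3.2]
```

Emit:
step_arm:
  plan: [1.83,0,0,0,0,0,1.83,0,0,0,0,0,1.83,0,0,0,0,0,1.82,0,0,0,0,0,0,0,0,0,0,0]

```text
time_s: 7.68
ee_pos: [529.8, 257.1, 145.4]
ee_rot: [-180.0, -0.1, 137.1]
force: [-0.0, -1.4, -2.9]
gripper_width: 43.4
gripper_force: 45.0
```

Emit:
step_arm:
  plan: [0,0,0.7,0,0,0,0,0,0.7,0,0,0,0,0,0,0,0,0,0,0,0,0,0,0]

```text
time_s: 8.02
ee_pos: [532.4, 254.6, 130.1]
ee_rot: [-179.9, -0.0, 137.0]
force: [-0.1, 0.2, -2.5]
gripper_width: 43.1
gripper_force: 45.0
```

Run:
```python
from h import *
np.set_printoptions(precision=1,suppress=True)
f=viewer.grab_frame("wrist");fs=viewer.grab_frame("side"); s=sensors.state(); print(s["ee_pos"],s["ee_rot"],s["force"],s["torque"])
p=np.array(proj(fs,(533,254,95))).astype(int); q=np.array(proj(f,(533,254,90))).astype(int); print(p,q,f["img"].shape)
def crop(im,c,r): c=np.clip(c,r,[512-r,384-r]); return np.clip(cv2.resize(im[c[1]-r:c[1]+r,c[0]-r:c[0]+r],(400,400),interpolation=cv2.INTER_CUBIC)*1.2,0,255).astype(np.uint8)
cv2.imwrite("pics/c7.png",np.hstack([crop(fs["img"],p,40),crop(f["img"],q,40)])[:,:,::-1])
```

```text
[532.9 255.  130.8] [-180.    0.  137.] [-0.1 -0.1 -2.5] [ 0.  -0.2  0. ]
[250 192] [255 220] (384, 512, 3)
```

View pics/c7.png

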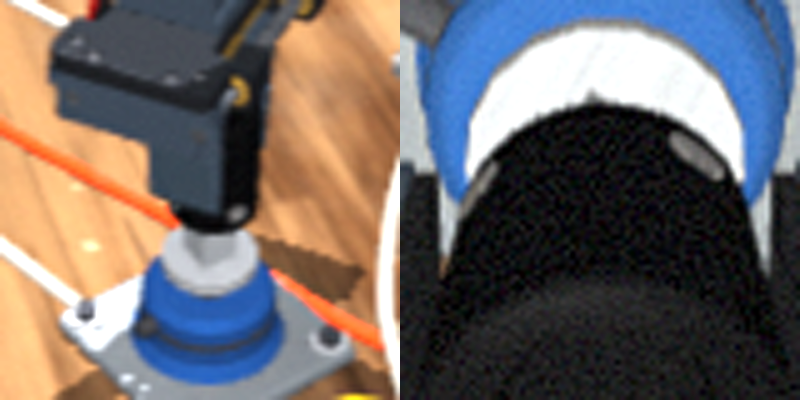

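The side view shows the socket standing over the drive (crop (210,215) over (210,245)), and the wrist view agrees. I descend slowly.

Emit:
step_arm:
  plan: [0,0,0.2,0,0,0,0,0,0.2,0,0,0,0,0,0.2,0,0,0,0,0,0.2,0,0,0,0,0,0,0,0,0]

```text
time_s: 8.53
ee_pos: [532.1, 255.3, 122.5]
ee_rot: [-179.9, -0.0, 137.0]
force: [0.7, -0.1, -2.7]
gripper_width: 43.1
gripper_force: 45.0
```

Emit:
step_arm:
  plan: [0,0,0.2,0,0,0,0,0,0,0,0,0,0,0,0,0,0,0]

```text
time_s: 8.78
ee_pos: [532.3, 255.5, 120.9]
ee_rot: [-180.0, -0.0, 137.0]
force: [0.2, 1.3, -2.4]
gripper_width: 43.9
gripper_force: 45.0
```

Underside is at about 86 mm with no extra force, so the hole is going over the taper.

Emit:
step_arm:
  plan: [0,0,0.1,0,0,0,0,0,0.1,0,0,0,0,0,0.1,0,0,0,0,0,0,0,0,0]

```text
time_s: 9.12
ee_pos: [532.3, 255.4, 117.8]
ee_rot: [-180.0, -0.0, 137.0]
force: [1.0, 0.7, -2.9]
gripper_width: 43.4
gripper_force: 45.0
```

Emit:
step_arm:
  plan: [0,0,0.1,0,0,0,0,0,0.1,0,0,0,0,0,0,0,0,0]

```text
time_s: 9.37
ee_pos: [532.3, 255.4, 115.8]
ee_rot: [-180.0, -0.0, 137.0]
force: [-1.0, -0.2, -3.1]
gripper_width: 43.6
gripper_force: 45.0
```

Emit:
step_arm:
  plan: [0,0,0.1,0,0,0,0,0,0.1,0,0,0,0,0,0,0,0,0]

```text
time_s: 9.62
ee_pos: [532.6, 255.5, 114.0]
ee_rot: [180.0, 0.0, 137.0]
force: [0.7, 0.4, -0.9]
gripper_width: 43.0
gripper_force: 45.0
```

Emit:
step_arm:
  plan: [0,0,0.1,0,0,0,0,0,0.1,0,0,0,0,0,0,0,0,0]

```text
time_s: 9.87
ee_pos: [532.7, 255.6, 112.4]
ee_rot: [180.0, 0.0, 137.0]
force: [-0.3, -0.2, 0.9]
gripper_width: 43.3
gripper_force: 45.0
```

Emit:
step_arm:
  plan: [0,0,0.1,0,0,0,0,0,0.1,0,0,0,0,0,0,0,0,0]

```text
time_s: 10.12
ee_pos: [532.7, 255.6, 110.6]
ee_rot: [179.9, 0.0, 137.0]
force: [-0.7, -0.5, 4.5]
gripper_width: 43.5
gripper_force: 45.0
```

Emit:
step_arm:
  plan: [0,0,0.1,0,0,0,0,0,0.1,0,0,0,0,0,0,0,0,0]

```text
time_s: 10.37
ee_pos: [532.8, 255.7, 108.8]
ee_rot: [179.9, 0.0, 137.0]
force: [-0.5, -0.3, 7.1]
gripper_width: 43.5
gripper_force: 45.0
```

Emit:
step_arm:
  plan: [0,0,0.1,0,0,0,0,0,0.1,0,0,0,0,0,0,0,0,0]

```text
time_s: 10.62
ee_pos: [532.8, 255.7, 107.3]
ee_rot: [179.9, 0.0, 137.0]
force: [-3.3, -0.0, 6.8]
gripper_width: 43.5
gripper_force: 45.0
```

Emit:
step_arm:
  plan: [0,0,0.1,0,0,0,0,0,0.1,0,0,0,0,0,0,0,0,0]

```text
time_s: 10.87
ee_pos: [532.3, 255.4, 103.5]
ee_rot: [-180.0, 0.0, 137.0]
force: [0.9, 0.8, -4.9]
gripper_width: 43.4
gripper_force: 45.0
```

The push broke through at about 10–14 N, so the ball has been pushed in. I press on home.

Emit:
step_arm:
  plan: [0,0,0.1,0,0,0,0,0,0.1,0,0,0,0,0,0,0,0,0]

```text
time_s: 11.12
ee_pos: [531.9, 255.2, 101.1]
ee_rot: [-179.9, -0.0, 137.0]
force: [-0.8, -0.5, -2.7]
gripper_width: 43.9
gripper_force: 45.0
```

Emit:
step_arm:
  plan: [0,0,0.1,0,0,0,0,0,0.1,0,0,0,0,0,0,0,0,0]

```text
time_s: 11.37
ee_pos: [532.1, 255.3, 100.0]
ee_rot: [-179.9, -0.0, 137.0]
force: [-3.0, -1.8, 1.2]
gripper_width: 43.6
gripper_force: 45.0
```

Emit:
step_arm:
  plan: [0,0,0.1,0,0,0,0,0,0.1,0,0,0,0,0,0,0,0,0]

```text
time_s: 11.62
ee_pos: [532.2, 255.3, 98.5]
ee_rot: [-180.0, 0.0, 137.0]
force: [-2.1, -2.5, 6.1]
gripper_width: 43.4
gripper_force: 45.0
```

Emit:
step_arm:
  plan: [0,0,0.1,0,0,0,0,0,0.1,0,0,0,0,0,0,0,0,0]

```text
time_s: 11.87
ee_pos: [532.2, 255.4, 97.2]
ee_rot: [-180.0, 0.0, 137.0]
force: [-4.0, -1.4, 9.7]
gripper_width: 43.4
gripper_force: 45.0
```

It is now pure spring slope at 3 N/mm with about 13 N of push, which is consistent with seated. I press 1.5 mm more and then raise in small steps for the tug.

Emit:
step_arm:
  plan: [0,0,0.1,0,0,0,0,0,0.05,0,0,0,0,0,0,0,0,0,0,0,0,0,0,0]

```text
time_s: 12.2
ee_pos: [532.2, 255.3, 96.3]
ee_rot: [180.0, 0.0, 137.0]
force: [-4.1, -2.2, 11.3]
gripper_width: 43.4
gripper_force: 45.0
```

Emit:
step_arm:
  plan: [0,0,-0.1,0,0,0,0,0,-0.1,0,0,0,0,0,-0.1,0,0,0,0,0,-0.1,0,0,0,0,0,0,0,0,0]

```text
time_s: 12.62
ee_pos: [532.3, 255.4, 99.0]
ee_rot: [180.0, 0.0, 137.0]
force: [-2.9, -1.3, 3.3]
gripper_width: 43.2
gripper_force: 45.0
```

Emit:
step_arm:
  plan: [0,0,-0.1,0,0,0,0,0,-0.1,0,0,0,0,0,0,0,0,0]

```text
time_s: 12.87
ee_pos: [532.6, 255.6, 100.3]
ee_rot: [180.0, 0.0, 137.0]
force: [-1.1, -1.6, 0.3]
gripper_width: 43.5
gripper_force: 45.0
```

Emit:
step_arm:
  plan: [0,0,-0.1,0,0,0,0,0,-0.1,0,0,0,0,0,0,0,0,0]

```text
time_s: 13.12
ee_pos: [532.6, 255.6, 102.1]
ee_rot: [180.0, 0.0, 137.0]
force: [-0.1, 0.3, -2.6]
gripper_width: 43.6
gripper_force: 45.0
```

Emit:
step_arm:
  plan: [0,0,-0.1,0,0,0,0,0,0,0,0,0,0,0,0,0,0,0]

```text
time_s: 13.37
ee_pos: [532.6, 255.5, 103.3]
ee_rot: [180.0, 0.0, 137.0]
force: [0.5, -0.1, -4.1]
gripper_width: 43.4
gripper_force: 45.0
```

Emit:
step_arm:
  plan: [0,0,-0.1,0,0,0,0,0,0,0,0,0,0,0,0,0,0,0]

```text
time_s: 13.62
ee_pos: [532.5, 255.5, 104.3]
ee_rot: [180.0, 0.0, 137.0]
force: [1.3, 1.1, -5.3]
gripper_width: 43.6
gripper_force: 45.0
```

Emit:
step_arm:
  plan: [0,0,-0.05,0,0,0,0,0,0,0,0,0,0,0,0,0,0,0]

```text
time_s: 13.87
ee_pos: [532.5, 255.5, 104.9]
ee_rot: [180.0, 0.0, 137.0]
force: [0.8, 0.7, -6.4]
gripper_width: 43.7
gripper_force: 45.0
```

The response repeats going down and up with no hysteresis, so the ball is holding. I tug a little further, to about 5–6 N.

Emit:
step_arm:
  plan: [0,0,-0.05,0,0,0,0,0,0,0,0,0,0,0,0,0,0,0]

```text
time_s: 14.12
ee_pos: [532.5, 255.5, 105.4]
ee_rot: [180.0, 0.0, 137.0]
force: [2.4, 0.3, -7.4]
gripper_width: 43.4
gripper_force: 45.0
```

Emit:
step_arm:
  plan: [0,0,-0.05,0,0,0,0,0,0,0,0,0,0,0,0,0,0,0]

```text
time_s: 14.37
ee_pos: [532.5, 255.5, 105.9]
ee_rot: [180.0, 0.0, 137.0]
force: [3.4, 1.6, -7.9]
gripper_width: 43.5
gripper_force: 45.0
```

Run:
```python
from h import *
np.set_printoptions(precision=2,suppress=True)
F=[]
for i in range(6):
    viewer.grab_frame("side"); s=sensors.state(); F.append([s["ee_pos"][2],*s["force"]])
print(np.array(F).mean(0),np.array(F).std(0))
```

```text
[105.95   2.92   0.9   -9.12] [0.03 0.31 0.24 0.21]
```

The settled tug is about 6.2 N over the held weight, which puts the float near +2 mm. I go back down and measure settled forces at a few heights to be sure the ball is really in its window.

```bash
cat > m.py <<'E'
from h import *
np.set_printoptions(precision=2,suppress=True)
F=[]
for i in range(5):
    viewer.grab_frame("side"); s=sensors.state(); F.append([s["ee_pos"][2],*s["force"],*s["torque"]])
print(s["time_s"],np.array(F)[1:].mean(0))
E
python3 m.py
```

```text
14.9167 [106.01   3.15   0.73  -8.59   0.19  -0.71   0.01]
```

Emit:
step_arm:
  plan: [0,0,0.1,0,0,0,0,0,0.1,0,0,0]

```text
time_s: 15.08
ee_pos: [532.5, 255.5, 104.4]
ee_rot: [180.0, 0.0, 137.0]
force: [2.4, -0.4, -4.0]
gripper_width: 43.5
gripper_force: 45.0
```

```bash
python3 m.py
```

```text
15.3333 [104.46   2.38  -0.25  -4.25   0.03  -0.49   0.05]
```

Emit:
step_arm:
  plan: [0,0,0.1,0,0,0,0,0,0.1,0,0,0]

```text
time_s: 15.5
ee_pos: [532.0, 255.4, 102.2]
ee_rot: [-180.0, -0.0, 137.0]
force: [-0.1, -0.3, -3.1]
gripper_width: 43.3
gripper_force: 45.0
```

```bash
python3 m.py
```

```text
15.75 [101.89  -0.05  -0.24  -2.89   0.03  -0.13   0.01]
```

Emit:
step_arm:
  plan: [0,0,0.1,0,0,0,0,0,0.1,0,0,0]

```text
time_s: 15.92
ee_pos: [532.3, 255.5, 100.2]
ee_rot: [-180.0, -0.0, 137.0]
force: [-0.2, 0.2, 1.0]
gripper_width: 43.1
gripper_force: 45.0
```

```bash
python3 m.py
```

```text
16.1667 [100.3   -0.89  -0.09   0.34   0.01   0.03   0.01]
```

Emit:
step_arm:
  plan: [0,0,0.1,0,0,0,0,0,0.1,0,0,0]

```text
time_s: 16.33
ee_pos: [532.4, 255.5, 98.5]
ee_rot: [180.0, 0.0, 137.0]
force: [-2.7, -1.2, 4.4]
gripper_width: 43.5
gripper_force: 45.0
```

```bash
python3 m.py
```

```text
16.5833 [98.62 -2.23 -0.96  4.92 -0.1   0.31  0.01]
```

Settled data shows a firm 3 N/mm hold in tug, but with some slack first. Whether the ball stays out depends on which side of the hole has the clearance. I feel for the lateral centre along the ball direction (about 12°), in the unloaded state.

Emit:
step_arm:
  plan: [0,0,-0.2,0,0,0,0,0,-0.2,0,0,0]

```text
time_s: 16.75
ee_pos: [532.5, 255.5, 101.7]
ee_rot: [180.0, 0.0, 137.0]
force: [0.5, -0.2, -3.3]
gripper_width: 43.3
gripper_force: 45.0
```

Emit:
step_arm:
  plan: [-0.057,0.082,0,0,0,0,0,0,0,0,0,0]

```text
time_s: 16.92
ee_pos: [532.7, 255.5, 101.3]
ee_rot: [-179.9, -0.1, 137.0]
force: [-2.7, -0.0, -1.9]
gripper_width: 43.6
gripper_force: 45.0
```

```bash
sed -i 's/s\["ee_pos"\]\[2\]/*s["ee_pos"]/' m.py; python3 m.py
```

```text
17.1667 [532.74 255.44 101.35  -2.2   -0.23  -2.18  -0.     0.36   0.01]
```

Emit:
step_arm:
  plan: [-0.057,0.082,0,0,0,0,0,0,0,0,0,0]

```text
time_s: 17.33
ee_pos: [532.9, 255.5, 101.4]
ee_rot: [-179.8, -0.1, 137.0]
force: [-4.6, -0.8, -2.3]
gripper_width: 43.1
gripper_force: 45.0
```

```bash
python3 m.py
```

```text
17.5833 [532.88 255.46 101.38  -4.67  -0.55  -2.54  -0.1    0.86   0.04]
```

Emit:
step_arm:
  plan: [0.114,-0.164,0,0,0,0,0.057,-0.082,0,0,0,0]

```text
time_s: 17.75
ee_pos: [532.4, 255.5, 102.2]
ee_rot: [179.9, 0.1, 137.1]
force: [0.7, -0.4, -2.5]
gripper_width: 43.6
gripper_force: 45.0
```

```bash
python3 m.py
```

```text
18.0 [532.36 255.51 102.38   0.29  -0.29  -3.27   0.06  -0.18  -0.02]
```

Emit:
step_arm:
  plan: [0.057,-0.082,0,0,0,0,0,0,0,0,0,0]

```text
time_s: 18.17
ee_pos: [531.0, 255.2, 102.1]
ee_rot: [179.9, 0.0, 137.0]
force: [1.5, -0.1, -3.0]
gripper_width: 43.6
gripper_force: 45.0
```

```bash
python3 m.py
```

```text
18.4167 [530.93 255.18 102.08   1.54   0.56  -4.03   0.1   -0.46   0.04]
```

The clearance along the ball axis is 530.9–532.7 in tool x, and the tugs were made at the ball-loose side. I shift toward −x so the ball sits deeper in its window, press lightly home again, and tug.

Emit:
step_arm:
  plan: [0,0,0.2,0,0,0,0,0,0.2,0,0,0,0,0,0.1,0,0,0,0,0,0,0,0,0]

```text
time_s: 18.75
ee_pos: [530.9, 255.2, 98.2]
ee_rot: [179.9, 0.0, 137.0]
force: [0.5, -0.8, 6.4]
gripper_width: 43.6
gripper_force: 45.0
```

```bash
python3 m.py
```

```text
19.0 [530.94 255.21  98.38  -0.24  -0.01   5.57  -0.12  -0.07   0.03]
```

Emit:
step_arm:
  plan: [0.057,-0.082,0,0,0,0,0,0,-0.2,0,0,0,0,0,-0.2,0,0,0,0,0,-0.1,0,0,0,0,0,0,0,0,0]

```text
time_s: 19.42
ee_pos: [530.7, 255.2, 101.9]
ee_rot: [179.9, 0.1, 137.1]
force: [6.1, 0.8, -4.8]
gripper_width: 43.7
gripper_force: 45.0
```

```bash
python3 m.py
```

```text
19.6667 [530.7  255.18 101.64   5.53   1.03  -3.39   0.26  -1.22   0.05]
```

Emit:
step_arm:
  plan: [0,0,-0.1,0,0,0,0,0,0,0,0,0]

```text
time_s: 19.83
ee_pos: [530.7, 255.2, 102.5]
ee_rot: [179.9, 0.1, 137.1]
force: [5.5, 1.0, -5.2]
gripper_width: 43.8
gripper_force: 45.0
```

```bash
python3 m.py
```

```text
20.0833 [530.69 255.19 102.37   6.     1.11  -5.8    0.26  -1.3    0.07]
```

Emit:
step_arm:
  plan: [0,0,-0.1,0,0,0,0,0,0,0,0,0]

```text
time_s: 20.25
ee_pos: [530.7, 255.2, 103.2]
ee_rot: [179.9, 0.1, 137.1]
force: [6.1, 1.8, -7.8]
gripper_width: 43.5
gripper_force: 45.0
```

```bash
python3 m.py
```

```text
20.5 [530.68 255.17 103.1    6.41   0.81  -6.75   0.35  -1.37   0.09]
```

It now holds firmly right from home, with almost no gap. One more millimetre of tug.

Emit:
step_arm:
  plan: [0,0,-0.1,0,0,0,0,0,0,0,0,0,0,0,0,0,0,0]

```text
time_s: 20.75
ee_pos: [530.7, 255.1, 103.8]
ee_rot: [179.9, 0.1, 137.1]
force: [7.4, 2.4, -8.2]
gripper_width: 43.1
gripper_force: 45.0
```

```bash
python3 m.py
```

```text
21.0 [530.69 255.17 103.82   7.28   1.54  -7.82   0.37  -1.48   0.07]
```

Emit:
step_arm:
  plan: [0,0,-0.05,0,0,0,0,0,0,0,0,0,0,0,0,0,0,0,0,0,0,0,0,0]

```text
time_s: 21.33
ee_pos: [530.6, 255.2, 104.1]
ee_rot: [179.9, 0.1, 137.1]
force: [7.2, 1.6, -9.0]
gripper_width: 43.3
gripper_force: 45.0
```

Emit:
step_arm:
  plan: [0,0,0.2,0,0,0,-0.114,0.164,0.2,0,0,0,0,0,0.2,0,0,0,0,0,0.2,0,0,0,0,0,0,0,0,0]

```text
time_s: 21.75
ee_pos: [531.0, 255.2, 98.1]
ee_rot: [-180.0, -0.0, 137.0]
force: [-0.8, -1.0, 6.6]
gripper_width: 43.5
gripper_force: 45.0
```

```bash
python3 m.py
```

```text
22.0 [531.01 255.16  98.46   0.11  -1.03   5.03  -0.09  -0.11   0.01]
```

The tug held at about 6 N (float about 2 mm) with the socket still clicked in. I press once more, relax to near the free resting height, then release.

Emit:
step_arm:
  plan: [0,0,0.15,0,0,0,0,0,0,0,0,0,0,0,-0.2,0,0,0,0,0,-0.15,0,0,0,0,0,0,0,0,0]

```text
time_s: 22.42
ee_pos: [531.0, 255.2, 99.9]
ee_rot: [-180.0, -0.0, 137.0]
force: [-0.2, 0.2, 0.6]
gripper_width: 43.4
gripper_force: 45.0
```

```bash
python3 m.py
```

```text
22.6667 [531.03 255.17  99.43  -0.37  -0.26   2.52   0.04  -0.11   0.01]
```

Emit:
step_arm:
  plan: [0,0,0,0,0,0,0,0,0,0,0,0,0,0,0,0,0,0,0,0,0,0,0,0,0,0,0,0,0,0]
  hand: 7.5

```text
time_s: 23.08
ee_pos: [531.3, 255.2, 99.3]
ee_rot: [-180.0, -0.0, 137.0]
force: [1.3, -0.1, 0.7]
gripper_width: 73.2
gripper_force: 0.0
```

Emit:
step_arm:
  plan: [0,0,0,0,0,0,0,0,0,0,0,0,0,0,-1,0,0,0,0,0,-2.5,0,0,0,0,0,-3.5,0,0,0]

```text
time_s: 23.5
ee_pos: [529.8, 254.5, 168.2]
ee_rot: [-179.7, -0.1, 137.0]
force: [0.8, -0.3, -0.3]
gripper_width: 74.9
gripper_force: 0.0
```

Emit:
step_arm:
  plan: [0,0,-3.5,0,0,0,-2,0,-3.5,0,0,0,-2,0,-2,0,0,0,0,0,0,0,0,0,0,0,0,0,0,0]

```text
time_s: 23.92
ee_pos: [561.4, 227.7, 261.2]
ee_rot: [179.8, 0.1, 137.0]
force: [-1.0, -0.2, -0.3]
gripper_width: 74.9
gripper_force: 0.0
```

Run:
```python
from h import *
np.set_printoptions(precision=1,suppress=True)
f=viewer.grab_frame("wrist"); f=viewer.grab_frame("wrist"); fs=viewer.grab_frame("side"); s=sensors.state(); print(s["time_s"],s["ee_pos"],s["force"])
for n,g in (("wrist",f),("side",fs)):
    for d in viewer.pinpoint("black_socket",g)[:4]: print(n,np.array(d["location"]),round(d["score"],2),"at seat",onz(g,d["location"],65),"bench",onz(g,d["location"],0))
# top rim of the seated socket in the side view: dark blob extents along the drive axis
c=np.array(proj(fs,(532,253,95))); print("axis px z65,95,125",[np.array(proj(fs,(532,253,z))) for z in (65,95,125)])
col=fs["img"][int(c[1])-45:int(c[1])+45,int(round(c[0]))-2:int(round(c[0]))+3].mean((1,2)); print(int(c[1])-45,col.astype(int))
```

```text
24.0667 [559.3 228.1 258. ] [-0.9  0.3  0.1]
wrist [255.9 143.4] 0.8 at seat [532.  254.6  65. ] bench [538.  249.2   0. ]
wrist [158.4 147.8] 0.7 at seat [452.2 160.9  65. ] bench [443.4 138.1   0. ]
wrist [209.9 206.3] 0.59 at seat [551.3 152.2  65. ] bench [560.8 127.8   0. ]
side [248.7 202.4] 0.83 at seat [527.7 253.3  65. ] bench [551.3 319.5   0. ]
side [229.6 261.3] 0.77 at seat [430.6  91.4  65. ] bench [445.2 142.6   0. ]
side [280.1 254.7] 0.68 at seat [539.5  76.   65. ] bench [564.1 125.8   0. ]
axis px z65,95,125 [array([250.4, 202.1]), array([250.7, 193. ]), array([250.9, 183.4])]
147 [ 41  41  42  44  43  43  65  91 101 110 112 127 134 136 136 133 129 126
 127 127 127 129 132 132 131 131 132 133 135 137 136  77  27  11  11  11
  10   9  10  10  11  11  13  14  10  10   9   9  10  10  11   9   9   9
  11  10  10  10   8   5  33 135 153 146 101  88  88  88  89  99 103  97
  76  73  61  63  72  72  90  97  96 101 127 146 182 177 133 126 123 141]
```

The networks place the seated socket at (532,254.6) on the collar. The side view's underside pixel (248.7,202.4) matches the expected seat at (250.4,202.1). I hand in.

```bash
python3 -c "
from workcell import env
print(env.job_done())"
```

```text
the job is handed in; nothing more can be done
None
```

The black socket is seated on the larger driver's square drive, tugged to about 6 N (roughly 2 mm of float by spring force), released and handed in. Ball position was inferred from forces, not read, and no verdict came back.

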